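# Nudge a speaker pole plate into its jig recess

## Robot

A 7-joint arm with a two-finger parallel gripper is mounted at the origin on a cart in front of the work surface, level with it; the furniture and walls round the work are solid. World frame = base frame: x ahead of the robot, y to its left, z up, the work surface at z = 0. Lengths are in m, angles in rad, forces in N, time in s.
With the tool pointing down it reaches from about 0.4 to 0.85 m from the base axis. Payload 4.4 kg.
Tool frame: the origin (TCP) lies midway between the tips of the shut fingers; the grasp point (between the pads) lies 19 mm behind it; z points along the fingers, y is the line along which they close (so a half turn about z gives the same grasp; the last joint's range is limited). The gripper opens to 94 mm and grips with 3 to 60 N. Pads are 16 mm wide; open, the fingers measure 119 mm over their backs; the gripper's body (75 mm by 177 mm) begins 78 mm behind the grasp point.
Start: joints at [1.26, 0.628, 0.038, 1.517, -0.027, 0.996, -0.02], TCP at [0.158, -0.631, 0.205] pointing down, gripper open.
Joint ranges: [-3.06, 3.06], [-0.37, 2.12], [-1.25, 1.32], [0.18, 2.47], [-1.1, 4.24], [0.23, 1.98], [-2.94, 2.94]. Speed limits (rad/s): [2.57, 2.57, 3.14, 3.14, 3.14, 3.14, 3.14].

## Interface

Orientations are given as a 3x3 rotation matrix whose columns are the frame's x, y, z axes.
In Python, from cell import sensors, viewer, bot gives the robot as it stands.
- The arm moves only by the shell command python3 -m pendant 'ROWS' [FORCE]. ROWS is JSON, a list of rows, each an object of numbers: "fingers": the closure, from -1 (fully open) to 1 (shut); "tx", "ty", "tz": the shift along the tool's x, y, z in cm; "ax", "ay", "az": the turn, a rotation vector about the tool's x, y, z in rad. A call has 1 to 20 rows; each row shifts and turns the commanded pose from where the row before left it, along the tool's axes as they then stand; what a row does not reach is not made up. A row lasts 1/12 s, in which the tool goes at most 41.7 mm and 7.16 degrees, less where a joint would pass 70% of its speed; a pose out of reach is approached as far as the arm can. A call with a gripper value outside its range is refused whole. The fingers move at their own pace and stop on an object; FORCE is the grip in N (left out, the last holds). Time passes only in rows, so rows that do not move let the fingers close. It gives the time, the measured TCP pose, the force, the opening and the grip force at its end, in the units of the state.
- sensors.read_state(): the state, without advancing time (a new reading comes with each control period).
- viewer.grab_frame(name): name is "scene" or "top"; returns the picture (480x640x3 uint8, blue, green, red); there is no depth.
- viewer.calibration(name): a dict with "fx", "fy", "cx", "cy" (pixels), "k1" (the pictures are not rectified: a ray, as slopes to the right and down, at radius r is drawn at 1 + k1 r^2 times it, then the intrinsics apply), "R" (3x3) and "t" (3): a world point X has camera coordinates R X + t. Camera axes: x right, y down, z forward; pixel columns grow to the right and rows downward; lengths in m; the calibration is good to about 2 mm. A picture is of the moment at which its call begins. calibration takes no time and is no camera call.
- bot.sign_off(): hands the job in; it is judged then, once.
The state is a dict: "t": time; "qpos": joint angles; "joint_velocities": joint speeds; "effort": joint torques, N m; "position": TCP position; "orientation": TCP orientation; "contact_force": force on the tool from outside, world axes, zero at the start; "ft_torque": the same for the moment, N m; "width": finger opening in m; "grasp_force": force on a finger pad.
Only numpy, scipy, OpenCV 4.12 (cv2) and the standard library are available. Lean on these libraries where they do the work, as an engineer would, in place of code of your own. Each camera call takes 0.05 s, during which the arm holds its last target. There are 200 camera calls.

## Task

A loose steel speaker disc lies on the middle of the assembly jig, between a smaller and a larger round recess. With the fingertips only, push it across the deck and over the rim until it drops into the recess that it fits, the smaller one, and lies flat on its floor. Do not pick anything up, leave the tools and pots round the jig where they are, and finish with the hand off the disc.

Things in the scene. Friction and masses are not known exactly. Their poses are not given: they have to be found in the camera images.
- jig: fixed jig on the bench. Aluminium base 124 (its x) x 370 (its y) x 5 mm; on it three grey plates in a row along its y, each 120 (x) x 110 (y) mm, butted, tops flush: one level deck 20 mm above the bench. The middle plate is plain, the outer two have a recess each with a dark floor. Screw heads at the ends stay below the deck. Origin: centre of the underside, at bench height; z up.
- nest_a_mouth (a point): centre of the mouth, at deck height, of the smaller round recess: 66 mm diameter, 6 mm deep, flat floor, straight wall; the disc fits here with 3 mm to spare all round. It is the middle of one outer plate, 110 mm from the jig's centre along the jig's y axis, towards +y or -y (varies).
- nest_a: the fixed outer plate 120x110x15 mm with the smaller (66 mm) recess. Origin: centre of its underside, 5 mm above the bench, right under the recess centre; z up. The recess floor is 9 mm above this origin, the deck 15 mm above it.
- nest_b_mouth (a point): centre of the mouth, at deck height, of the larger round recess in the outer plate at the other end: 86 mm diameter, 6 mm deep. It belongs to another size of disc and is the wrong one.
- disc: loose plain bright steel disc with a small dark centre mark, 60 mm diameter, 10 mm thick, 0.15 to 0.3 kg, flat on the jig's middle plate, up to 25 mm off its centre along the jig's x, 20 mm along y. Origin: centre of its underside, z up its axis. Slides under a push of 1 to 3 N. Its underside is 20 mm above the bench on the deck, 14 mm when seated; seated it stands 4 mm proud of the deck.
- flux_tub: bystander: round tub with a dark lid, 47 mm across, 29 mm tall, loose on the bench beside the jig; leave it alone. Origin: centre of its underside.
- paste_syringe: bystander: short syringe lying flat, 93x22x13 mm, long along its x, loose on the bench beside the jig; leave it alone. Origin: centre of its underside.
- driver_1: bystander: slim precision screwdriver lying flat, 142x12x12 mm, long along its x, loose on the bench beside the jig; leave it alone. Origin: centre of its underside.
- screw_dish: bystander: round steel dish of screws, 85 mm across, 18 mm tall, loose on the bench beside the jig; leave it alone. Origin: centre of its underside.
There are look-alikes about, which are no part of the job. Several things have the shape of the disc; the one meant has the colours described above.

How it is judged:
By the outcome, as a careful person would: the job done as asked, in the order asked, and still so for the second after the job is handed in, with the robot touching nothing.
It also fails if it takes over 42 s, if anything falls off the work surface, if the arm or the gripper's body presses on something with over 40 N, if the wrist force passes 120 N, or if a joint passes its speed limit or range.

## Working session

There is one attempt and no reset: what is moved stays moved. The work goes in short steps, Python scripts to look and compute and a shell command to move; the robot and the scene stay as the last step left them, time stands still between calls to the robot, and variables do not carry over. Pictures are saved under pics/ and viewed, at most 10 in all, crops included, and the job is handed in when it is done.

```bash
mkdir -p pics; ls; cat > h.py <<'E'
import numpy as np,cv2
from cell import sensors,viewer,bot
def ray(name,u,v):
    c=viewer.calibration(name);R=np.array(c["R"]);t=np.array(c["t"])
    K=np.array([[c["fx"],0,c["cx"]],[0,c["fy"],c["cy"]],[0,0,1.]])
    p=cv2.undistortPoints(np.array([[[u,v]]],float),K,np.array([c["k1"],0,0,0.]))[0,0]
    return -R.T@t, R.T@np.array([p[0],p[1],1])
def on(name,u,v,z):
    o,d=ray(name,u,v); return o+d*(z-o[2])/d[2]
E
python3 - <<'E'
from h import *
for n in("scene","top"):
    cv2.imwrite(f"pics/{n}0.png",viewer.grab_frame(n)); c=viewer.calibration(n); o,_=ray(n,320,240); print(n,o,on(n,320,240,0))
s=sensors.read_state();print(s["t"],s["position"],np.round(s["orientation"],3),s["width"])
E
```

```text
pics
scene [0.2038919  0.32978558 0.83599565] [ 5.72921082e-01 -2.29925461e-01 -1.11022302e-16]
top [ 0.4042871  -0.1963013   1.16085298] [ 0.54661481 -0.19087026  0.        ]
0.1 [ 0.15740013 -0.63006393  0.20465784] [[ 0.97   0.242 -0.   ]
 [ 0.242 -0.97   0.002]
 [-0.    -0.002 -1.   ]] 0.09428526011675123
```

View pics/top0.png

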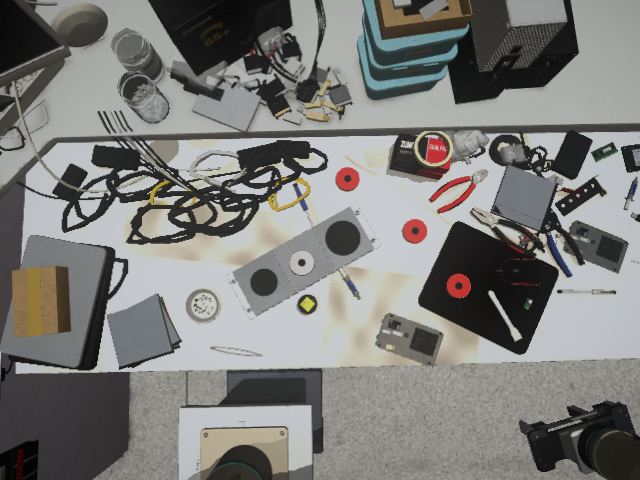

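View pics/scene0.png

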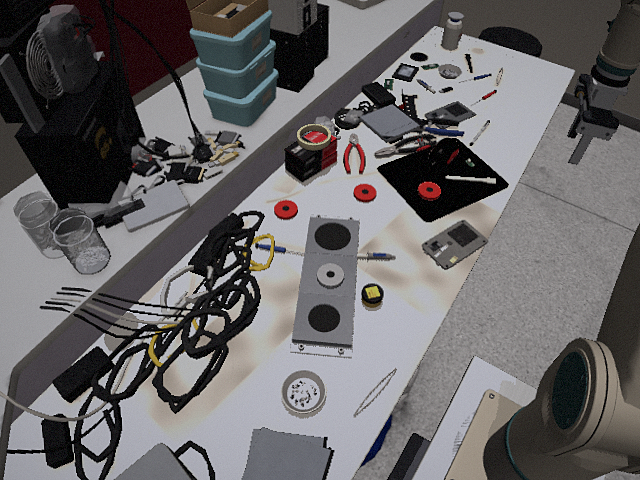

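The top view shows a light disc at (301,263) on the plain middle plate. The look-alikes are the red discs at (347,179), (414,231) and (458,286). The dark recesses are at (264,282), the smaller one, and (343,237), the larger. In the scene view the disc is at (330,275), with the recesses at (324,318) and (332,236). I choose the bright one on the jig and will check it in a crop.

```bash
cat >> h.py <<'E'
def blob(img,mask,u,v,name,z,show=""):
    n,l,st,c=cv2.connectedComponentsWithStats(mask.astype(np.uint8),connectivity=4)
    k=l[v,u]
    m=(l==k).astype(np.uint8)
    cn=max(cv2.findContours(m,0,2)[0],key=cv2.contourArea)
    pts=np.array([on(name,*p[0].astype(float),z)[:2] for p in cn])
    (cx,cy),r=cv2.minEnclosingCircle(cv2.convexHull((pts*1e4).astype(np.float32)))
    e=cv2.fitEllipse((pts*1e4).astype(np.float32))
    print(name,show,"k",k,"circ",np.round([cx/10,cy/10,r/5],1),"ell",np.round(np.array(e[0])/10,1),np.round(np.array(e[1])/10,1))
    return np.array(e[0])/1e4
E
python3 - <<'E'
from h import *
P={"top":dict(A=(264,282),B=(343,237),D=(301,263)),"scene":dict(A=(324,318),B=(332,236),D=(330,275))}
for n,p in P.items():
    im=cv2.imread(f"pics/{n}0.png");g=im.max(2)
    for k in"AB": blob(im,g<75,*p[k],n,.015,k)
    u,v=p["D"]; print(g[v,u-14:u+15])
    m=g>175; m[v-4:v+5,u-4:u+5]=True
    blob(im,m,u,v,n,.03,"D")
a=cv2.resize(cv2.imread("pics/top0.png")[190:330,215:395],None,fx=4.4,fy=4.2,interpolation=2)
cv2.imwrite("pics/c0.png",a)
E
```

```text
top A k 278 circ [445.7 -51.8  65.3] ell [445.6 -51.8] [62.9 64. ]
top B k 242 circ [ 549.7 -246.2   84.9] ell [ 549.7 -246.3] [82.4 83.2]
[144 143 152 175 185 185 185 185 188 190 168  97  49  51  50  49  50  52
 134 182 192 194 196 195 195 195 174 139 136]
top D k 546 circ [ 489.7 -145.    57.5] ell [ 490.  -145.1] [53.5 56.3]
scene A k 1057 circ [445.9 -52.9  66.7] ell [445.4 -52.8] [64.  64.8]
scene B k 627 circ [ 549.9 -247.2   86.2] ell [ 549.4 -246.8] [81.6 84.4]
[ 88 162 152 151 150 149 152 146 156 157 145  18  19  22  31  23  25   9
 106 159 150 149 146 148 151 149 152 166  99]Traceback (most recent call last):
  File "<stdin>", line 8, in <module>
  File "h.py", line 17, in blob
    e=cv2.fitEllipse((pts*1e4).astype(np.float32))
cv2.error: OpenCV(4.12.0) /io/opencv/modules/imgproc/src/shapedescr.cpp:361: error: (-201:Incorrect size of input array) There should be at least 5 points to fit the ellipse in function 'fitEllipseNoDirect'
```

```bash
python3 - <<'E'
from h import *
for n,(u,v),th in(("top",(301,263),160),("scene",(330,275),120)):
    im=cv2.imread(f"pics/{n}0.png");g=im.max(2).copy()
    print(n, g[v-14:v+15,u])
    m=g>th; cv2.circle(m2:=m.astype(np.uint8),(u,v),8,1,-1); k=np.zeros_like(m2);cv2.circle(k,(u,v),20,1,-1)
    blob(im,m2*k,u,v,n,.03,"D")
for nm,p in dict(dish=(203,305),tub=(307,303)).items(): print(nm,on("top",*p,.02))
a=cv2.resize(cv2.imread("pics/top0.png")[190:330,215:395],None,fx=4.2,fy=4.2,interpolation=2)
cv2.imwrite("pics/c0.png",a)
E
```

```text
top [141 150 195 194 195 192 192 190 188 180  86  49  49  49  50  51  62 135
 189 190 190 190 190 190 192 184  92 144 143]
top D k 1 circ [ 489.7 -144.7   58.8] ell [ 489.8 -144.6] [55.9 57.3]
scene [113 114 154 162 147 151 147 156 155 127  57  19  25  28  31  14 101 151
 160 149 149 154 152 160 139  79  68  64 110]
scene D k 15 circ [ 489.5 -143.9   63.7] ell [ 489.2 -143.8] [57.1 59.4]
dish [0.39306565 0.09408141 0.02      ]
tub [ 0.39210437 -0.15628572  0.02      ]
```

View pics/c0.png

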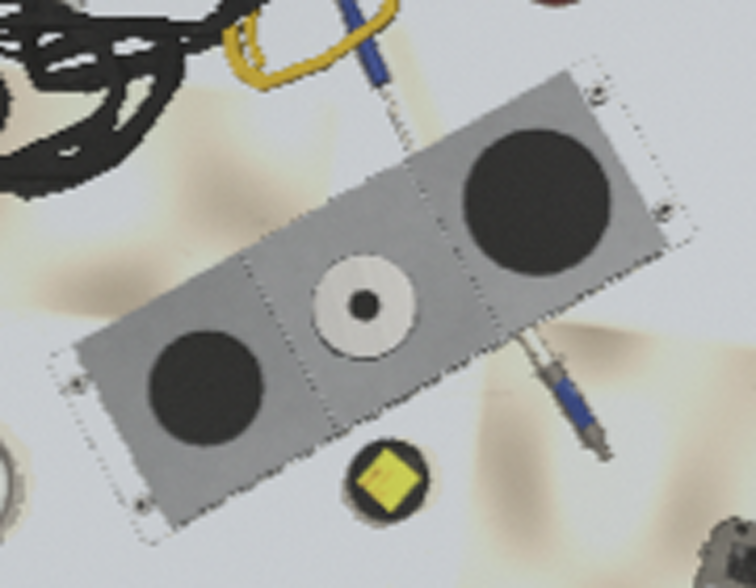

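```bash
python3 -m pendant '[{"tx":2.28,"ty":-1.66,"fingers":0},{"tx":2.28,"ty":-1.66,"fingers":0},{"tx":2.28,"ty":-1.66,"fingers":0},{"tx":2.28,"ty":-1.66,"fingers":0},{"tx":2.28,"ty":-1.66,"fingers":0},{"tx":2.28,"ty":-1.66,"fingers":0},{"tx":2.28,"ty":-1.66,"fingers":0},{"tx":2.28,"ty":-1.66,"fingers":0},{"tx":2.28,"ty":-1.66,"fingers":0},{"tx":2.28,"ty":-1.66,"fingers":0},{"tx":2.28,"ty":-1.66,"fingers":0},{"tx":2.28,"ty":-1.66,"fingers":0},{"tx":2.28,"ty":-1.66,"fingers":0},{"tx":2.28,"ty":-1.66,"fingers":0},{"tx":2.28,"ty":-1.66,"fingers":0},{"tx":2.28,"ty":-1.66,"fingers":0},{"tx":2.28,"ty":-1.66,"fingers":0},{"tx":2.28,"ty":-1.66,"fingers":0},{"tx":2.28,"ty":-1.66,"fingers":0},{"tx":2.28,"ty":-1.66,"fingers":0}]'
python3 -m pendant '[{"az":-0.121},{"az":-0.121},{"az":-0.121},{"az":-0.121},{"az":-0.121},{"az":-0.121},{"az":-0.121},{"az":-0.121},{"az":-0.121},{"az":-0.121},{"az":-0.121},{"az":-0.121},{"az":-0.121},{"az":-0.121},{"az":-0.121},{"az":0},{"az":0}]'
python3 -c "
from h import *
s=sensors.read_state();print(np.round(s['qpos'],2),np.round(s['position'],4),np.round(s['orientation'],3),s['width'])"
```

```text
[ 1.26  0.63  0.04  1.52 -0.03  1.   -0.02] [ 0.1574 -0.6301  0.2047] [[ 0.97   0.242 -0.   ]
 [ 0.242 -0.97   0.002]
 [-0.    -0.002 -1.   ]] 0.09428526011675123invalid input at $[0]: expected keys fingers, tx, ty, tz, ax, ay, az
invalid input at $[0]: expected keys fingers, tx, ty, tz, ax, ay, az
```

The crop shows the bright disc with its dark mark at crop (364,305), on the plain plate. The smaller recess is at crop (206,387), the larger at (537,202), and the tub at (388,480), clear of the path. The refused rows need every key.

```bash
python3 -m pendant '[{"fingers":0,"tx":2.28,"ty":-1.66,"tz":0,"ax":0,"ay":0,"az":0},{"fingers":0,"tx":2.28,"ty":-1.66,"tz":0,"ax":0,"ay":0,"az":0},{"fingers":0,"tx":2.28,"ty":-1.66,"tz":0,"ax":0,"ay":0,"az":0},{"fingers":0,"tx":2.28,"ty":-1.66,"tz":0,"ax":0,"ay":0,"az":0},{"fingers":0,"tx":2.28,"ty":-1.66,"tz":0,"ax":0,"ay":0,"az":0},{"fingers":0,"tx":2.28,"ty":-1.66,"tz":0,"ax":0,"ay":0,"az":0},{"fingers":0,"tx":2.28,"ty":-1.66,"tz":0,"ax":0,"ay":0,"az":0},{"fingers":0,"tx":2.28,"ty":-1.66,"tz":0,"ax":0,"ay":0,"az":0},{"fingers":0,"tx":2.28,"ty":-1.66,"tz":0,"ax":0,"ay":0,"az":0},{"fingers":0,"tx":2.28,"ty":-1.66,"tz":0,"ax":0,"ay":0,"az":0},{"fingers":0,"tx":2.28,"ty":-1.66,"tz":0,"ax":0,"ay":0,"az":0},{"fingers":0,"tx":2.28,"ty":-1.66,"tz":0,"ax":0,"ay":0,"az":0},{"fingers":0,"tx":2.28,"ty":-1.66,"tz":0,"ax":0,"ay":0,"az":0},{"fingers":0,"tx":2.28,"ty":-1.66,"tz":0,"ax":0,"ay":0,"az":0},{"fingers":0,"tx":2.28,"ty":-1.66,"tz":0,"ax":0,"ay":0,"az":0},{"fingers":0,"tx":2.28,"ty":-1.66,"tz":0,"ax":0,"ay":0,"az":0},{"fingers":0,"tx":2.28,"ty":-1.66,"tz":0,"ax":0,"ay":0,"az":0},{"fingers":0,"tx":2.28,"ty":-1.66,"tz":0,"ax":0,"ay":0,"az":0},{"fingers":0,"tx":2.28,"ty":-1.66,"tz":0,"ax":0,"ay":0,"az":0},{"fingers":0,"tx":2.28,"ty":-1.66,"tz":0,"ax":0,"ay":0,"az":0}]'
python3 -m pendant '[{"fingers":0,"tx":0,"ty":0,"tz":0,"ax":0,"ay":0,"az":-0.121},{"fingers":0,"tx":0,"ty":0,"tz":0,"ax":0,"ay":0,"az":-0.121},{"fingers":0,"tx":0,"ty":0,"tz":0,"ax":0,"ay":0,"az":-0.121},{"fingers":0,"tx":0,"ty":0,"tz":0,"ax":0,"ay":0,"az":-0.121},{"fingers":0,"tx":0,"ty":0,"tz":0,"ax":0,"ay":0,"az":-0.121},{"fingers":0,"tx":0,"ty":0,"tz":0,"ax":0,"ay":0,"az":-0.121},{"fingers":0,"tx":0,"ty":0,"tz":0,"ax":0,"ay":0,"az":-0.121},{"fingers":0,"tx":0,"ty":0,"tz":0,"ax":0,"ay":0,"az":-0.121},{"fingers":0,"tx":0,"ty":0,"tz":0,"ax":0,"ay":0,"az":-0.121},{"fingers":0,"tx":0,"ty":0,"tz":0,"ax":0,"ay":0,"az":-0.121},{"fingers":0,"tx":0,"ty":0,"tz":0,"ax":0,"ay":0,"az":-0.121},{"fingers":0,"tx":0,"ty":0,"tz":0,"ax":0,"ay":0,"az":-0.121},{"fingers":0,"tx":0,"ty":0,"tz":0,"ax":0,"ay":0,"az":-0.121},{"fingers":0,"tx":0,"ty":0,"tz":0,"ax":0,"ay":0,"az":-0.121},{"fingers":0,"tx":0,"ty":0,"tz":0,"ax":0,"ay":0,"az":-0.121},{"fingers":0,"tx":0,"ty":0,"tz":0,"ax":0,"ay":0,"az":0},{"fingers":0,"tx":0,"ty":0,"tz":0,"ax":0,"ay":0,"az":0}]'
cat > st.py <<'E'
from h import *
s=sensors.read_state();p=np.array(s['position']);R=np.array(s['orientation'])
print(s['t'],np.round(s['qpos'],2),np.round(p,4),np.round(R,3).tolist(),s['width'],np.round(s['contact_force'],1))
D=np.array([.4896,-.1444,.0225]);A=np.array([.4455,-.0523,.0225])
u=A-D;u/=np.linalg.norm(u)
print("u",u,"dist",np.linalg.norm(A-D),"start in tool cm",(R.T@(D-.055*u-p))*100,"along to D, A mm",(D-p)@u*1e3,(A-p)@u*1e3,"lat",np.cross(u,(D-p))[2]*1e3,"yaw err",np.arctan2(np.cross(R[:,0],u)[2],R[:,0]@u))
E
python3 st.py
```

```text
t: 1.77
position: [0.5199, -0.1967, 0.2052]
orientation: [[0.97, 0.242, -0.001], [0.242, -0.97, 0.0], [-0.001, -0.0, -1.0]]
contact_force: [0.8, 0.1, -0.7]
width: 0.0467
grasp_force: 0.0
t: 3.18
position: [0.5192, -0.1981, 0.2052]
orientation: [[-0.466, 0.885, -0.001], [0.885, 0.466, 0.001], [0.001, -0.0, -1.0]]
contact_force: [-0.0, 0.9, 0.0]
width: 0.047
grasp_force: 0.0
3.1833 [ 0.64  0.53 -0.49  1.77  0.3   0.91  0.5 ] [ 0.5192 -0.1981  0.2052] [[-0.466, 0.885, -0.001], [0.885, 0.466, 0.001], [0.001, -0.0, -1.0]] 0.04698376295675029 [-0.   0.9  0. ]
u [-0.43187128  0.90193525  0.        ] dist 0.10211376009138043 start in tool cm [ 0.6260028  -0.32274474 18.26610513] along to D, A mm 61.258910368101205 163.3726704594816 lat 3.5113568445498364 yaw err -0.03874068913398662
```

```bash
python3 -m pendant '[{"fingers":0,"tx":0,"ty":0,"tz":0,"ax":0,"ay":0,"az":0.039},{"fingers":0,"tx":0.3,"ty":-0.35,"tz":2.5,"ax":0,"ay":0,"az":0},{"fingers":0,"tx":0,"ty":0,"tz":3,"ax":0,"ay":0,"az":0},{"fingers":0,"tx":0,"ty":0,"tz":3,"ax":0,"ay":0,"az":0},{"fingers":0,"tx":0,"ty":0,"tz":3,"ax":0,"ay":0,"az":0},{"fingers":0,"tx":0,"ty":0,"tz":2.5,"ax":0,"ay":0,"az":0},{"fingers":0,"tx":0,"ty":0,"tz":2,"ax":0,"ay":0,"az":0},{"fingers":0,"tx":0,"ty":0,"tz":1,"ax":0,"ay":0,"az":0},{"fingers":0,"tx":0,"ty":0,"tz":0.7,"ax":0,"ay":0,"az":0},{"fingers":0,"tx":0,"ty":0,"tz":0.5,"ax":0,"ay":0,"az":0},{"fingers":0,"tx":0,"ty":0,"tz":0,"ax":0,"ay":0,"az":0},{"fingers":0,"tx":0,"ty":0,"tz":0,"ax":0,"ay":0,"az":0}]'
python3 st.py; python3 -c "
from h import *
cv2.imwrite('pics/s1.png',cv2.resize(viewer.grab_frame('scene')[180:360,240:440],None,fx=3,fy=3,interpolation=2))"
```

```text
t: 4.18
position: [0.5157, -0.197, 0.0242]
orientation: [[-0.434, 0.901, 0.001], [0.901, 0.434, -0.001], [-0.001, 0.001, -1.0]]
contact_force: [0.6, 1.3, 0.1]
width: 0.047
grasp_force: 0.0
4.1833 [ 0.52  0.77 -0.33  1.93  0.47  0.52  0.32] [ 0.5157 -0.197   0.0242] [[-0.434, 0.901, 0.001], [0.901, 0.434, -0.001], [-0.001, 0.001, -1.0]] 0.04697921861461124 [0.6 1.3 0.1]
u [-0.43187128  0.90193525  0.        ] dist 0.10211376009138043 start in tool cm [ 0.37540646 -0.08209474  0.17338198] along to D, A mm 58.749875035420864 160.86363512680128 lat 0.8300992915151566 yaw err -0.002873668954592686
```

View pics/s1.png

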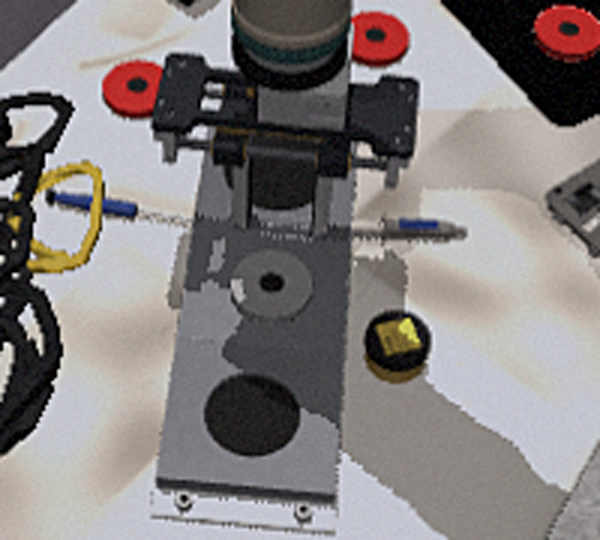

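The shut-half fingers straddle the line just behind the disc at crop (272,284), with the recess ahead at (252,414) and everything clear. I lower to 22.5 mm and push.

```bash
python3 -m pendant '[{"fingers":0,"tx":0,"ty":-0.08,"tz":0.17,"ax":0,"ay":0,"az":0},{"fingers":0,"tx":0,"ty":0,"tz":0,"ax":0,"ay":0,"az":0},{"fingers":0,"tx":0.6,"ty":0,"tz":0,"ax":0,"ay":0,"az":0},{"fingers":0,"tx":0.6,"ty":0,"tz":0,"ax":0,"ay":0,"az":0},{"fingers":0,"tx":0.6,"ty":0,"tz":0,"ax":0,"ay":0,"az":0},{"fingers":0,"tx":0.6,"ty":0,"tz":0,"ax":0,"ay":0,"az":0},{"fingers":0,"tx":0.6,"ty":0,"tz":0,"ax":0,"ay":0,"az":0},{"fingers":0,"tx":0.6,"ty":0,"tz":0,"ax":0,"ay":0,"az":0},{"fingers":0,"tx":0.6,"ty":0,"tz":0,"ax":0,"ay":0,"az":0},{"fingers":0,"tx":0.6,"ty":0,"tz":0,"ax":0,"ay":0,"az":0},{"fingers":0,"tx":0.6,"ty":0,"tz":0,"ax":0,"ay":0,"az":0},{"fingers":0,"tx":0.6,"ty":0,"tz":0,"ax":0,"ay":0,"az":0},{"fingers":0,"tx":0,"ty":0,"tz":0,"ax":0,"ay":0,"az":0}]'
python3 st.py; python3 -c "
from h import *
cv2.imwrite('pics/s2.png',cv2.resize(viewer.grab_frame('scene')[180:360,240:440],None,fx=3,fy=3,interpolation=2))"
```

```text
t: 5.32
position: [0.4876, -0.1416, 0.0218]
orientation: [[-0.436, 0.9, -0.001], [0.9, 0.436, 0.001], [0.001, -0.0, -1.0]]
contact_force: [0.2, 0.7, -0.2]
width: 0.0468
grasp_force: 0.0
5.3167 [ 0.42  0.74 -0.29  2.05  0.48  0.42  0.21] [ 0.4876 -0.1416  0.0218] [[-0.436, 0.9, -0.001], [0.9, 0.436, 0.001], [0.001, -0.0, -1.0]] 0.04676495322828315 [ 0.2  0.7 -0.2]
u [-0.43187128  0.90193525  0.        ] dist 0.10211376009138043 start in tool cm [-5.84279123  0.03361739 -0.07449366] along to D, A mm -3.4261815171564645 98.68757857422396 lat -0.6321377184024604 yaw err -0.005060732466177098
```

View pics/s2.png

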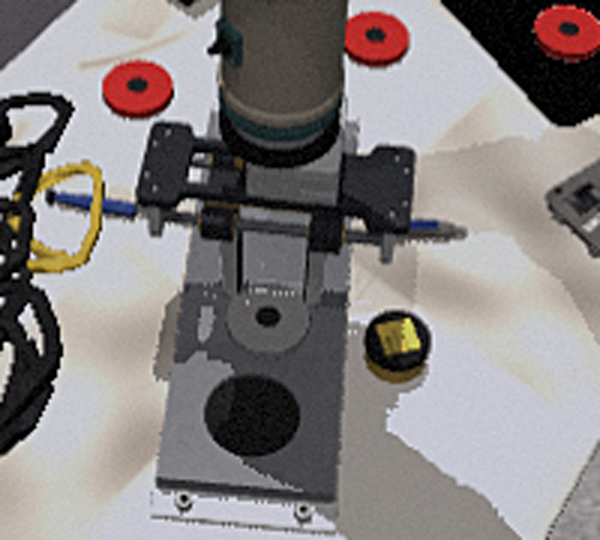

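The disc, with its mark at crop (267,317), is moving ahead of the fingers towards the recess at (252,414). I measure the disc-to-TCP offset.

```bash
python3 -m pendant '[{"fingers":0,"tx":0.6,"ty":0,"tz":-0.03,"ax":0,"ay":0,"az":0},{"fingers":0,"tx":0.6,"ty":0,"tz":0,"ax":0,"ay":0,"az":0},{"fingers":0,"tx":0.6,"ty":0,"tz":0,"ax":0,"ay":0,"az":0},{"fingers":0,"tx":0.6,"ty":0,"tz":0,"ax":0,"ay":0,"az":0},{"fingers":0,"tx":0.6,"ty":0,"tz":0,"ax":0,"ay":0,"az":0},{"fingers":0,"tx":0.6,"ty":0,"tz":0,"ax":0,"ay":0,"az":0},{"fingers":0,"tx":0.6,"ty":0,"tz":0,"ax":0,"ay":0,"az":0},{"fingers":0,"tx":0.6,"ty":0,"tz":0,"ax":0,"ay":0,"az":0},{"fingers":0,"tx":0.6,"ty":0,"tz":0,"ax":0,"ay":0,"az":0},{"fingers":0,"tx":0,"ty":0,"tz":0,"ax":0,"ay":0,"az":0}]'
python3 st.py; python3 -c "
from h import *
d=on('scene',240+267/3,180+317/3,.03);q=d-np.array([.4876,-.1416,.03]);u=np.array([-.432,.902,0]);print('offset',q@u,np.cross(u,q)[2])
cv2.imwrite('pics/s3.png',cv2.resize(viewer.grab_frame('scene')[220:370,240:440],None,fx=4,fy=4,interpolation=2))"
```

```text
t: 6.2
position: [0.4641, -0.093, 0.0221]
orientation: [[-0.437, 0.9, -0.001], [0.9, 0.437, 0.001], [0.001, -0.0, -1.0]]
contact_force: [1.0, -0.7, -0.3]
width: 0.0472
grasp_force: 0.0
6.2 [ 0.3   0.71 -0.24  2.14  0.48  0.35  0.11] [ 0.4641 -0.093   0.0221] [[-0.437, 0.9, -0.001], [0.9, 0.437, 0.001], [0.001, -0.0, -1.0]] 0.047201170414663644 [ 1.  -0.7 -0.3]
u [-0.43187128  0.90193525  0.        ] dist 0.10211376009138043 start in tool cm [-11.23595136   0.02157933  -0.04554349] along to D, A mm -57.35715373926224 44.75660635211818 lat -0.8080076052549845 yaw err -0.005269549615970163
offset 0.02873376111561322 0.0014307540373366904
```

View pics/s3.png

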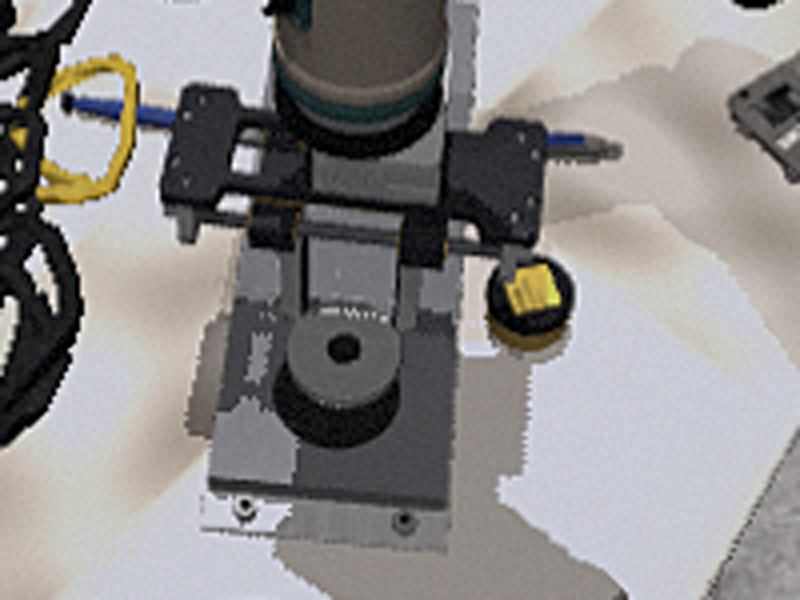

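The disc, mark at crop (343,348), now overhangs the recess at about (337,393). The tub is untouched at (530,300). About 16 mm remain.

```bash
python3 -m pendant '[{"fingers":0,"tx":0.4,"ty":0.1,"tz":0,"ax":0,"ay":0,"az":0},{"fingers":0,"tx":0.4,"ty":0,"tz":0,"ax":0,"ay":0,"az":0},{"fingers":0,"tx":0.3,"ty":0,"tz":0,"ax":0,"ay":0,"az":0},{"fingers":0,"tx":0.3,"ty":0,"tz":0,"ax":0,"ay":0,"az":0},{"fingers":0,"tx":0,"ty":0,"tz":0,"ax":0,"ay":0,"az":0}]'
python3 st.py; python3 -c "
from h import *
d=on('scene',240+343/4,220+348/4,.03);q=d-np.array([.4641,-.093,.03]);u=np.array([-.432,.902,0]);print('offset',q@u,np.cross(u,q)[2])
cv2.imwrite('pics/s4.png',cv2.resize(viewer.grab_frame('scene')[220:370,240:440],None,fx=4,fy=4,interpolation=2))"
```

```text
t: 6.67
position: [0.4592, -0.0806, 0.0221]
orientation: [[-0.436, 0.9, -0.0], [0.9, 0.436, 0.001], [0.001, -0.0, -1.0]]
contact_force: [0.1, 0.2, 0.8]
width: 0.0472
grasp_force: 0.1
6.6667 [ 0.27  0.7  -0.23  2.16  0.48  0.33  0.09] [ 0.4592 -0.0806  0.0221] [[-0.436, 0.9, -0.0], [0.9, 0.436, 0.001], [0.001, -0.0, -1.0]] 0.047218417050000204 [0.1 0.2 0.8]
u [-0.43187128  0.90193525  0.        ] dist 0.10211376009138043 start in tool cm [-12.56404431  -0.06323055  -0.04804792] along to D, A mm -70.64226206080698 31.47149803057344 lat 0.09956560337937015 yaw err -0.0042398068477629
offset 0.02780826166170835 0.0014144362030447336
```

View pics/s4.png

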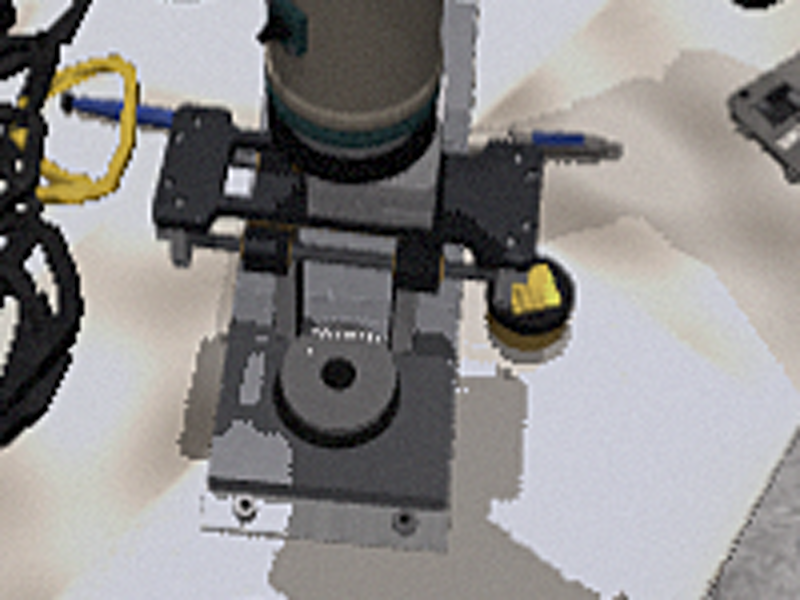

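The disc, mark at crop (338,373), is almost inside, with the dark crescent left only on its lower front and left. I push about 3.5 mm more, then back off and check.

```bash
python3 -m pendant '[{"fingers":0,"tx":0.15,"ty":0,"tz":0,"ax":0,"ay":0,"az":0},{"fingers":0,"tx":0.15,"ty":0,"tz":0,"ax":0,"ay":0,"az":0},{"fingers":0,"tx":0.1,"ty":0,"tz":0,"ax":0,"ay":0,"az":0},{"fingers":0,"tx":0,"ty":0,"tz":0,"ax":0,"ay":0,"az":0},{"fingers":0,"tx":0,"ty":0,"tz":0,"ax":0,"ay":0,"az":0}]'
python3 st.py; python3 -c "
from h import *
cv2.imwrite('pics/s5.png',cv2.resize(viewer.grab_frame('scene')[260:350,270:390],None,fx=6.6,fy=6.6,interpolation=2))"
```

```text
t: 7.13
position: [0.4577, -0.0778, 0.022]
orientation: [[-0.435, 0.9, -0.0], [0.9, 0.435, 0.0], [0.0, -0.0, -1.0]]
contact_force: [0.1, 0.5, -0.8]
width: 0.0472
grasp_force: 0.1
7.1333 [ 0.26  0.7  -0.23  2.16  0.48  0.32  0.08] [ 0.4577 -0.0778  0.022 ] [[-0.435, 0.9, -0.0], [0.9, 0.435, 0.0], [0.0, -0.0, -1.0]] 0.047206377365090584 [ 0.1  0.5 -0.8]
u [-0.43187128  0.90193525  0.        ] dist 0.10211376009138043 start in tool cm [-12.88483774  -0.04693173  -0.04728161] along to D, A mm -73.84930967199166 28.26445041938875 lat 0.019400634530129107 yaw err -0.003491458520168334
```

View pics/s5.png

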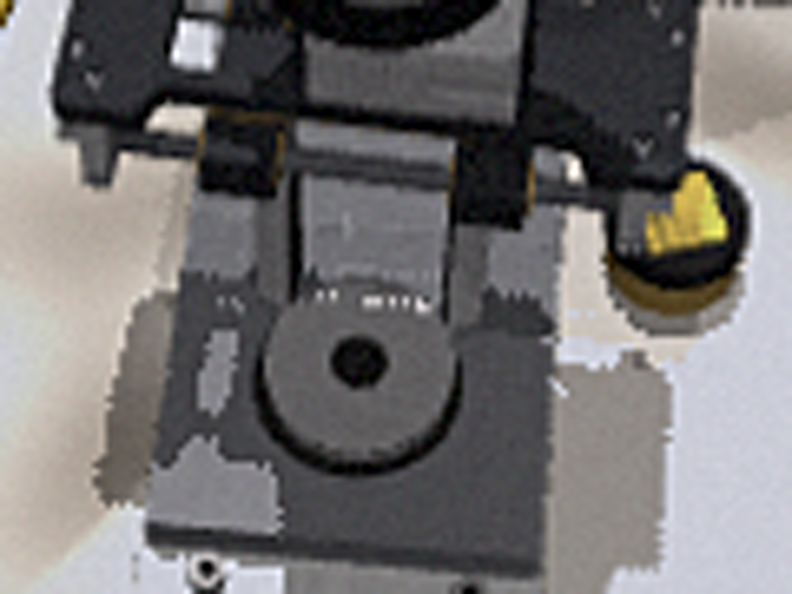

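The mark is at crop (359,363) and a thin dark crescent is left at the front. I compare that with the recess centre at both possible heights.

```bash
python3 -c "
from h import *
u=np.array([-.432,.902]);A=np.array([.4455,-.0523])
for z in(.024,.027,.03):
    q=on('scene',270+359/6.6,260+363/6.6,z)[:2]-A;print(z,q*1e3,q@u*1e3)"
python3 -m pendant '[{"fingers":0,"tx":0.1,"ty":0,"tz":0,"ax":0,"ay":0,"az":0},{"fingers":0,"tx":0.1,"ty":0,"tz":0,"ax":0,"ay":0,"az":0},{"fingers":0,"tx":0,"ty":0,"tz":0,"ax":0,"ay":0,"az":0},{"fingers":0,"tx":0,"ty":0,"tz":0,"ax":0,"ay":0,"az":0}]'
python3 -c "
from h import *
cv2.imwrite('pics/s6.png',cv2.resize(viewer.grab_frame('scene')[260:350,270:390],None,fx=6.6,fy=6.6,interpolation=2))"
```

```text
0.024 [-0.95396341 -1.79139388] -1.2037250869607408
0.027 [-1.84308445 -0.37312159] 0.45965680203517456
0.03 [-2.73220548  1.04515069] 2.1230386910310926
t: 7.52
position: [0.4569, -0.0761, 0.0221]
orientation: [[-0.435, 0.9, -0.0], [0.9, 0.435, -0.0], [-0.0, -0.0, -1.0]]
contact_force: [0.0, -1.1, 0.4]
width: 0.0473
grasp_force: 0.3
```

View pics/s6.png

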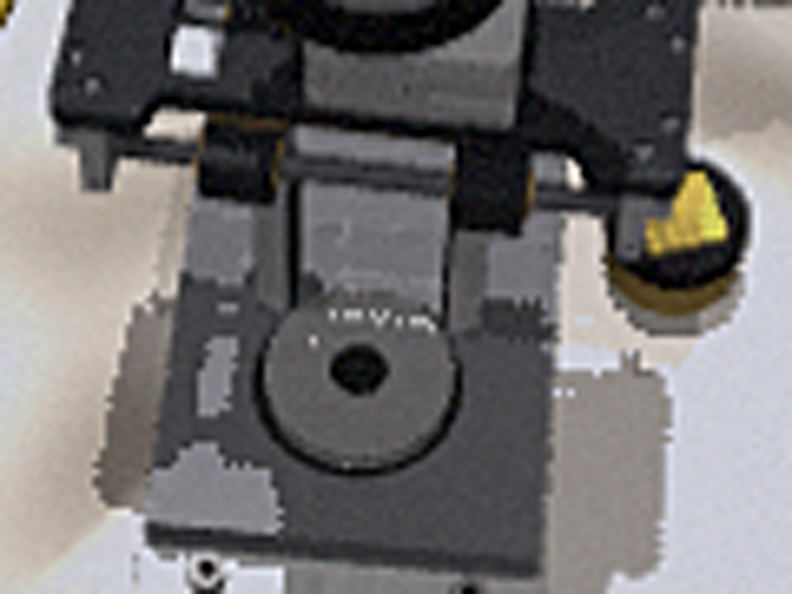

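The mark is now at crop (358,370), with an even thin dark ring round the disc, so it looks seated. I back off, lift and move clear to verify.

```bash
python3 -m pendant '[{"fingers":0,"tx":-0.5,"ty":0,"tz":0,"ax":0,"ay":0,"az":0},{"fingers":0,"tx":-1.5,"ty":0,"tz":0,"ax":0,"ay":0,"az":0},{"fingers":0,"tx":-1,"ty":0,"tz":-2,"ax":0,"ay":0,"az":0},{"fingers":0,"tx":-1,"ty":0,"tz":-3,"ax":0,"ay":0,"az":0},{"fingers":0,"tx":-2,"ty":0,"tz":-3,"ax":0,"ay":0,"az":0},{"fingers":0,"tx":-2,"ty":0,"tz":-3,"ax":0,"ay":0,"az":0},{"fingers":0,"tx":-3,"ty":0,"tz":-2,"ax":0,"ay":0,"az":0},{"fingers":0,"tx":-3,"ty":0,"tz":0,"ax":0,"ay":0,"az":0},{"fingers":0,"tx":-3,"ty":0,"tz":0,"ax":0,"ay":0,"az":0},{"fingers":0,"tx":-3,"ty":0,"tz":0,"ax":0,"ay":0,"az":0},{"fingers":0,"tx":0,"ty":0,"tz":0,"ax":0,"ay":0,"az":0},{"fingers":0,"tx":0,"ty":0,"tz":0,"ax":0,"ay":0,"az":0}]'
python3 - <<'E'
from h import *
S=viewer.grab_frame("scene");T=viewer.grab_frame("top")
def mark(im,u,v):   # dark centre mark inside the disc
    k=np.zeros(im.shape[:2],np.uint8);cv2.circle(k,(u,v),8,1,-1)
    w=np.clip(110-im.max(2).astype(float),0,80)*k; y,x=np.nonzero(w); w=w[y,x]; return (x@w/w.sum(),y@w/w.sum())
ms,mt=mark(S,324,316),mark(T,264,281)
print(ms,mt)
for z in(.024,.03): print(z,on("scene",*ms,z)*1e3,on("top",*mt,z)*1e3)
# height by two-ray least squares
(o1,d1),(o2,d2)=ray("scene",*ms),ray("top",*mt)
a=np.linalg.lstsq(np.c_[d1,-d2],o2-o1,rcond=None)[0];print((o1+a[0]*d1)*1e3,(o2+a[1]*d2)*1e3)
# reference: same two-ray estimate of the disc mark before pushing (top at 30 mm)
S0,T0=cv2.imread("pics/scene0.png"),cv2.imread("pics/top0.png")
m1,m2=mark(S0,330,274),mark(T0,301,263)
(o1,d1),(o2,d2)=ray("scene",*m1),ray("top",*m2)
a=np.linalg.lstsq(np.c_[d1,-d2],o2-o1,rcond=None)[0];print("ref",(o1+a[0]*d1)*1e3,(o2+a[1]*d2)*1e3)
c1=cv2.resize(S[265:355,285:365],None,fx=4.5,fy=4.5,interpolation=2);c2=cv2.resize(T[240:330,225:305],None,fx=4.5,fy=4.5,interpolation=2)
cv2.imwrite("pics/s7.png",np.hstack([c1,c2]))
E
```

```text
t: 8.57
position: [0.5436, -0.2582, 0.1515]
orientation: [[-0.432, 0.902, -0.0], [0.902, 0.432, 0.0], [0.0, -0.0, -1.0]]
contact_force: [-0.6, 0.9, 0.5]
width: 0.0469
grasp_force: 0.0
(np.float64(323.88600328048113), np.float64(315.6071623838163)) (np.float64(264.0378619153675), np.float64(281.6063474387528))
0.024 [444.63040218 -52.32011899  24.        ] [445.72581652 -53.83316294  24.        ]
0.03 [442.85153671 -49.49666272  30.        ] [445.50711427 -54.58507091  30.        ]
[445.46407276 -53.64334013  21.18808221] [445.82710602 -53.48492518  21.22116716]
ref [ 489.68949094 -145.07580651   27.14633013] [ 490.25117931 -144.82936053   27.20011209]
```

View pics/s7.png

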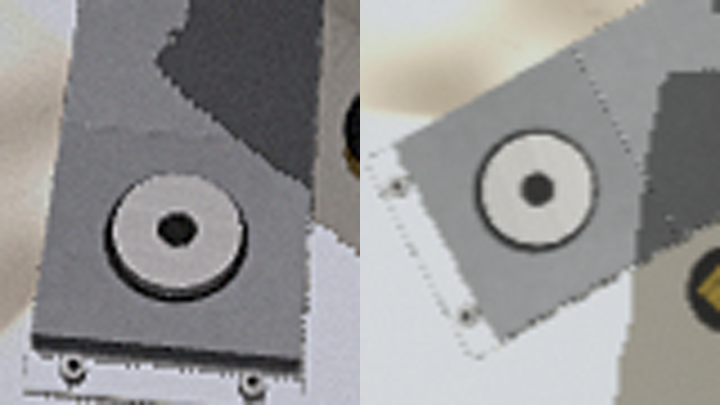

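Both crops show the disc sitting inside the recess with a dark gap all round (marks at (177,229) and (538,189)). The two-view mark height fell from 27.2 to 21.2 mm. That 6.0 mm drop is exactly the recess depth, so the disc lies flat on the floor, and the hand is well clear.

```bash
python3 -c "
from cell import bot
print(bot.sign_off())"
```

```text
the job is handed in; nothing more can be done
None
```

The disc is flat on the floor of the smaller recess, pushed there by the fingertips only, the hand is clear of it, and the job was handed in at about 8.7 s.

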